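Find the full parts box by its weight and slide it home in the feeder

ROBOT

A 6-joint arm with a two-finger parallel gripper is mounted at the origin on the work surface; the furniture and walls round the work are solid. World frame = base frame: x ahead of the robot, y to its left, z up, the work surface at z = 0. Lengths are in m, angles in rad, forces in N, time in s.
With the tool pointing down it reaches from about 0.25 to 0.8 m from the base axis. Payload 3.9 kg.
Tool frame: the origin (TCP) lies midway between the tips of the shut fingers; the grasp point (between the pads) lies 19 mm behind it; z points along the fingers, y is the line along which they close (so a half turn about z gives the same grasp; the last joint's range is limited). The gripper opens to 85 mm and grips with 20 to 120 N. Pads are 22 mm wide; open, the fingers measure 114 mm over their backs; the gripper's body (76 mm by 85 mm) begins 54 mm behind the grasp point. The pads swing forward as they close: fully open they stand 13 mm farther back than shut.
Start: joints at [1.215, 0.26, -0.138, 1.173, 0, 1.571], TCP at [0.183, 0.492, 0.231] pointing down, gripper open.
Joint ranges: [-2.78, 2.78], [-0.83, 1.72], [-1.28, 1.37], [-1.9, 2.12], [-1.57, 1.48], [-3.14, 3.14]. Speed limits (rad/s): [2.57, 2.57, 3.14, 3.14, 3.14, 3.14].

INTERFACE

Orientations are given as a rotation vector (axis times angle).
In Python, from workcell import env gives the robot as it stands.
- The arm moves only by the tool drive_tool, never from a script. Its argument "plan" is a list of rows, each an object of numbers: "dx", "dy", "dz": the shift along the tool's x, y, z each as a share of 400 mm, from -1 to 1; "wx", "wy", "wz": the turn, a rotation vector about the tool's x, y, z each as a share of 180 degrees, from -1 to 1; "grip": the opening in per cent of the stroke, from 0 (shut) to 100 (fully open). In form: [{"dx": .., "dy": .., "dz": .., "wx": .., "wy": .., "wz": .., "grip": ..}, ...]. A call has 1 to 8 rows; each row is the pose to reach, as a shift and turn from the pose commanded when the call began, along the tool's axes at that moment, turning the shorter way round; what a row does not reach only later rows make up. A row lasts 1/12 s, in which the tool goes at most 41.7 mm and 7.16 degrees, less where a joint would pass 70% of its speed; a pose out of reach is approached as far as the arm can. A call with a number of a shift or a turn outside -1 to 1 is refused whole. A call with a gripper value outside its range is refused whole. The fingers move at their own pace and stop on an object; "newtons" is the grip in N (left out, the last holds). Time passes only in rows, so rows that repeat a pose let the fingers close. It gives the time, the measured TCP pose, the force, the opening and the grip force at its end, in the units of the state.
- env.get_state(): the state, without advancing time (a new reading comes with each control period).
- env.get_image(name): name is "side" or "top"; returns a dict with "color" (400x640x3 uint8, red, green, blue), "intrinsics" (3x3 intrinsics, pixels), "k1" (the pictures are not rectified: a ray, as slopes to the right and down, at radius r is drawn at 1 + k1 r^2 times it, then the intrinsics apply), "rvec" (rotation vector, rad) and "tvec" (3), from world to camera coordinates, as OpenCV has them. Camera axes: x right, y down, z forward; pixel columns grow to the right and rows downward; lengths in m; the calibration is good to about 2 mm. A picture is of the moment at which its call begins. There is no depth.
- env.close_job(): hands the job in; it is judged then, once.
The state is a dict: "t": time; "joint_positions": joint angles; "joint_velocities": joint speeds; "effort": joint torques, N m; "ee_pos": TCP position; "tcp_rot": TCP orientation; "contact_force": force on the tool from outside, world axes, zero at the start; "moment": the same for the moment, N m; "gripper_width": finger opening in m; "grasp_force": force on a finger pad.
Only numpy, scipy, OpenCV 4.12 (cv2) and the standard library are available. Lean on these libraries where they do the work, as an engineer would, in place of code of your own. Each camera call takes 0.05 s, during which the arm holds its last target. There are 200 camera calls.

TASK

On the riser shelf stand two closed parts boxes, alike but for the lid colour; one is nearly full, the other nearly empty. Lift the blue-lidded box well clear and stand it upright on the riser again, then lift the red-lidded one, to feel which is heavier; set the heavier box down in the aluminium feeder channel and slide it along gently until it sits fully home against the rubber buffer, with the orange tongue pushed in, never ramming the buffer. Leave the lighter box standing upright on the riser, and leave everything else where it is.

Things in the scene. Friction and masses are not known exactly. Their poses are not given: they have to be found in the camera images.
- blue_box: closed grey plastic parts box with a blue lid, 78 (x) x 52 (y) x 60 (z) mm, origin at the centre of its underside, z up; plain upright sides, to be gripped across the 52 mm width; the same turned half round. Contents hidden: one of the two boxes is nearly full (0.45 to 0.65 kg in all), the other nearly empty (0.18 to 0.26 kg); which is which changes every time
- red_box: closed grey plastic parts box with a red lid, 78 (x) x 52 (y) x 60 (z) mm, origin at the centre of its underside, z up; plain upright sides, to be gripped across the 52 mm width; the same turned half round. Contents hidden: one of the two boxes is nearly full (0.45 to 0.65 kg in all), the other nearly empty (0.18 to 0.26 kg); which is which changes every time
- riser: plywood riser shelf fixed over the big bins on the bench, 236 (x) x 865 (y) mm, its flat top 145 mm above the bench surface (z = 0.145); origin below its middle, at the height of the bench. The boxes and the feeder stand on its top
- feeder: aluminium feeder channel fixed to the riser, 210 (x) x 78 (y) x 33 (z) mm, origin at the centre of its underside, x along the channel from the open, flared mouth (x = -105 mm) to the closed end (x = +105 mm), z up. Its floor is 5 mm above the riser, its side walls reach 19 mm above the riser and stand 58 mm apart: a box goes in lengthwise with 3 mm to spare on each side
- feeder_mouth (a point): point on the channel floor (5 mm above the riser), on its centre line, 64 mm from the feeder's origin towards the mouth (feeder x = -64 mm), axes as the feeder's: a box whose underside centre is set here lies in the channel well clear of the stop, and can be slid from here along +x
- buffer (a joint): give (m) of the black rubber buffer (46 mm wide, 8 to 32 mm above the riser) on the yellow stop block clamped in the channel (knob top 46 mm above the riser). Its face lies at feeder x = 40 to 70 mm, different every time and not reported, so a box's home (origin at x = 1 to 31 mm) must be felt or seen. 0 = at rest, grows as pressed along +x, 3 N per mm, springs back; over 5 mm (15 N) is ramming
- tongue (a joint): small orange tongue in the middle of the buffer's face, 16 to 26 mm above the riser: 0 = standing 6 mm out of the face, grows as it is pushed in, 0.006 m = flush with the face (box fully home). Its spring is very light (under 0.6 N) and cannot push the heavier box back
- spring_dish: round black dish of springs, 92 mm wide, 24 mm high; bystander, leave it alone; origin at the centre of its underside
- masking_tape: roll of masking tape, 100 mm wide, 25 mm high; bystander, leave it alone; origin at the centre of its underside
- side_cutters: side cutters with red handles, 126 mm long; bystander, leave it alone; origin at the centre of its underside
- red_bin: small open red parts bin, 86 x 59 x 43 mm; bystander, leave it alone; origin at the centre of its underside
- nylon_block: cream nylon block, 90 x 58 x 26 mm; bystander, leave it alone; origin at the centre of its underside
- thread_gauge: steel thread gauge, 95 mm long; bystander, leave it alone; origin at the centre of its underside

How it is judged:
On the way, in this order (a step that is already met when the one before it is completed fails the run):
1. the blue-lidded box is held clear of the riser by more than 30 mm, the red-lidded one still standing on the riser (height (world z) of blue_box above 0.175 m and contact force between the fingers and blue_box above 0.5 N and height (world z) of red_box between 0.14 and 0.149 m), for 0.2 s.
2. the blue-lidded box stands upright on the riser again and the red-lidded box is held clear of the riser by more than 30 mm (height (world z) of red_box above 0.175 m and contact force between the fingers and red_box above 0.5 N and height (world z) of blue_box between 0.14 and 0.149 m and angle between blue_box's own z axis and vertical below 0.06 rad), for 0.2 s.
At the end, for the whole second after the job is handed in: The heavier box (over 4.2 N on the feeder) stands released, upright, at rest on the channel floor between the walls, the tongue pushed in by more than 3.5 mm; the lighter box stands upright and at rest on the riser, not touching the feeder (value of joint tongue above 0.0035 m and ((contact force between blue_box and feeder above 4.2 N and height (world z) of blue_box below 0.157 m and angle between each of blue_box, red_box's own z axis and vertical below 0.06 rad and y of blue_box in the frame of feeder between -0.006 and 0.006 m and x of blue_box in the frame of feeder between -0.015 and 0.045 m and linear speed of each of blue_box, red_box below 0.02 m/s and height (world z) of red_box between 0.14 and 0.149 m and contact force between red_box and feeder below 0.1 N) or (contact force between red_box and feeder above 4.2 N and height (world z) of red_box below 0.157 m and angle between each of red_box, blue_box's own z axis and vertical below 0.06 rad and y of red_box in the frame of feeder between -0.006 and 0.006 m and x of red_box in the frame of feeder between -0.015 and 0.045 m and linear speed of each of red_box, blue_box below 0.02 m/s and height (world z) of blue_box between 0.14 and 0.149 m and contact force between blue_box and feeder below 0.1 N))).
It fails at once if the buffer is pressed in by more than 5 mm (about 15 N): rammed (value of joint buffer above 0.005 m).
It fails at once if one of the other things is shifted by more than 30 mm (distance of any of spring_dish, masking_tape, side_cutters, red_bin, nylon_block, thread_gauge from where it was at the start of the episode above 0.03 m).
It also fails if it takes over 72 s, if anything falls off the work surface, if the arm or the gripper's body presses on something with over 40 N, if the wrist force passes 120 N, or if a joint passes its speed limit or range.

## Working session

There is one attempt and no reset: what is moved stays moved. The work goes in short steps, Python scripts to look and compute and a tool call to move; the robot and the scene stay as the last step left them, time stands still between calls to the robot, and variables do not carry over. Pictures are saved under pics/ and viewed, at most 10 in all, crops included, and the job is handed in when it is done.

Besides the shell and the picture viewer there is one more tool, called after "Call:" as name(argument=value, ...), one argument or row to a line, values as JSON. drive_tool: Moves the arm, as the interface text tells. Shift numbers are shares of 400 mm and turn numbers shares of 180 degrees, none past 1 either way. Its arguments: {"type":"object","properties":{"plan":{"type":"array"},"newtons":{"type":"number"}},"required":["plan"]}

```bash
mkdir -p pics
cat > h.py <<'E'
import numpy as np, cv2
from workcell import env
def shot(n,f=None):
    im=env.get_image(n)
    if f: cv2.imwrite('pics/'+f,im['color'][:,:,::-1])
    return im
def ray(im,u,v):
    K=np.array(im['intrinsics']);p=np.array([(u-K[0,2])/K[0,0],(v-K[1,2])/K[1,1]])
    q=p.copy()
    for _ in range(20): q=p/(1+im['k1']*(q@q))
    R=cv2.Rodrigues(np.array(im['rvec'],float))[0];t=np.array(im['tvec'],float)
    return -R.T@t, R.T@np.array([q[0],q[1],1])
def onz(im,u,v,z):
    c,d=ray(im,u,v);return c+d*(z-c[2])/d[2]
E
python3 - <<'E'
from h import *
for n in('top','side'):
    im=shot(n,n+'0.png');c,d=ray(im,320,200);print(n,c.round(3),d.round(3),im['k1'])
s=env.get_state();print(s)
E
```

```text
top [ 0.357 -0.254  1.303] [ 0.159  0.01  -0.987] -0.013220435288370923
side [0.43  0.615 0.749] [ 0.101 -0.797 -0.595] -0.07746154047984717
{'t': 0.1, 'joint_positions': array([ 1.21496271e+00,  2.60628356e-01, -1.39249565e-01,  1.17274340e+00,
        8.13206527e-06,  1.57079789e+00]), 'joint_velocities': array([ 0.00134416,  0.00046554,  0.00166541,  0.00016657,  0.00017306,
       -0.00065419]), 'effort': array([ 1.25513816e-04, -4.06509268e+01,  2.54528046e+01,  1.01247313e-02,
        6.27377267e-05, -2.50911015e-06]), 'ee_pos': array([0.1826712 , 0.49151677, 0.23053932]), 'tcp_rot': array([-5.55941600e-01, -3.09167363e+00,  2.81888898e-03]), 'contact_force': array([-0.39034758,  0.70273903, -0.31599779]), 'moment': array([0.00171664, 0.0354883 , 0.00096866]), 'grasp_force': 0.0, 'gripper_width': 0.08534053413677871}
```

View pics/top0.png

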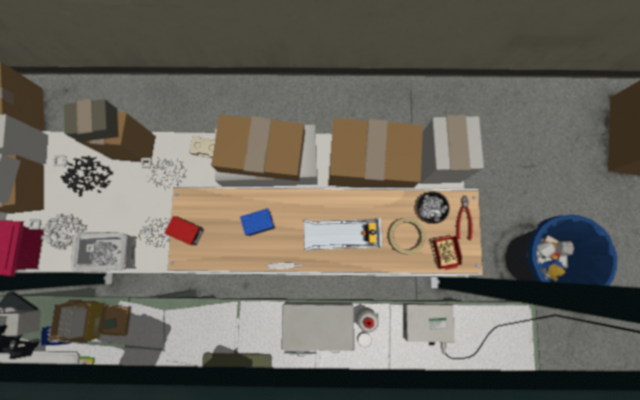

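View pics/side0.png

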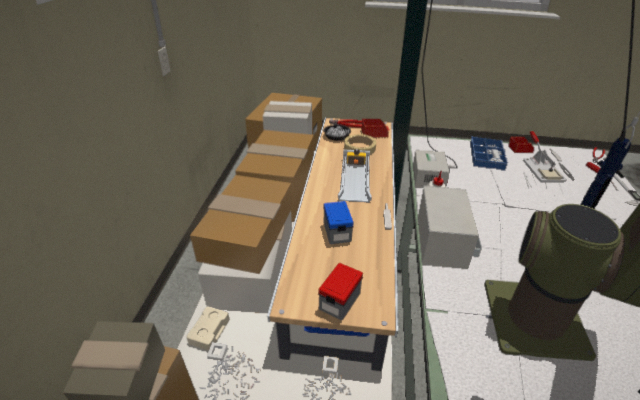

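The top view shows the red lid at about (184,230) and the blue lid at (257,222). The feeder runs from (304,235) at the mouth to (380,235), with the yellow stop at (371,233). Dark frame posts stand near (110,280) and (435,280).

```bash
cat >> h.py <<'E'
def lid(im,col,z=0.205,roi=(150,180,300,280)):
    hsv=cv2.cvtColor(im['color'],cv2.COLOR_RGB2HSV);h,s,v=cv2.split(hsv)
    m=((h>105)&(h<130)&(s>130)) if col=='b' else (((h<8)|(h>172))&(s>150)&(v>70))
    m=m.astype(np.uint8);k=np.zeros_like(m);x0,y0,x1,y1=roi;k[y0:y1,x0:x1]=1;m*=k
    c=max(cv2.findContours(m,0,2)[0],key=cv2.contourArea)
    P=np.array([onz(im,*p,z)[:2] for p in c[:,0].astype(float)])
    r=cv2.minAreaRect((P*1000).astype(np.float32))
    (cx,cy),(w,hh),a=r
    if w<hh: a-=90
    return (round(cx/1000,4),round(cy/1000,4)),(round(w,1),round(hh,1)),round(a,1)
E
python3 - <<'E'
from h import *
t=shot('top');s=shot('side')
for c in'br':
    print(c,'top',lid(t,c)); print(c,'side',lid(s,c,roi=(300,190,380,310)))
print('px mm',(onz(t,321,200,.2)-onz(t,320,200,.2))*1000)
# feeder wall outline: bright low-sat region in top
hsv=cv2.cvtColor(t['color'],cv2.COLOR_RGB2HSV)
m=((hsv[...,1]<60)&(hsv[...,2]>110)).astype(np.uint8);k=np.zeros_like(m);k[205:262,290:390]=1;m*=k
c=max(cv2.findContours(m,0,2)[0],key=cv2.contourArea)
P=np.array([onz(t,*p,.164)[:2] for p in c[:,0].astype(float)]);r=cv2.minAreaRect((P*1000).astype(np.float32));print(r,cv2.boundingRect(c))
for p in[(168,185),(480,187),(482,274),(168,270)]:print('riser',onz(t,*p,.145).round(3))
for p in[(435,280),(110,280)]:print('post',onz(t,*p,.1).round(3),onz(t,*p,0.).round(3))
a=cv2.resize(t['color'][195:275,285:395],None,fx=7,fy=7,interpolation=2);cv2.imwrite('pics/f.png',a[:,:,::-1])
E
```

```text
b top ((0.4733, -0.0764), (51.3, 75.7), -72.6)
b side ((0.4775, -0.0665), (53.4, 91.0), -72.9)
r top ((0.4496, 0.121), (77.9, 51.8), 66.8)
r side ((0.4523, 0.1293), (86.1, 55.4), 67.4)
px mm [ 0.02596512 -2.68059917  0.        ]
((446.62921142578125, -305.48260498046875), (84.72883605957031, 215.86253356933594), 1.349217176437378) (303, 218, 80, 33)
riser [0.582 0.19  0.145]
riser [ 0.584 -0.695  0.145]
riser [ 0.342 -0.687  0.145]
riser [0.344 0.173 0.145]
post [ 0.324 -0.57   0.1  ] [ 0.321 -0.597  0.   ]
post [0.313 0.354 0.1  ] [0.309 0.405 0.   ]
```

View pics/f.png

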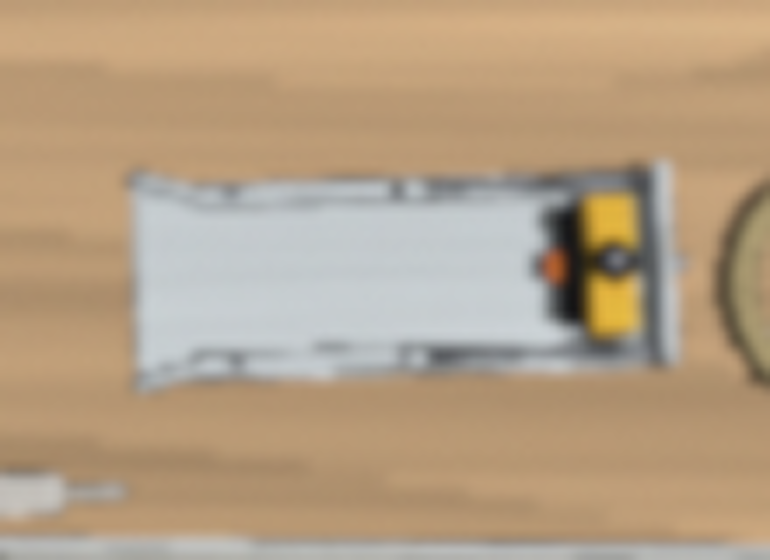

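The feeder runs nearly along -y, with the buffer face at crop x≈545 and the tongue at (553,265). Next I need to check the frame posts before sweeping the arm past them.

Run:
```python
from h import *
t=shot('top');s=shot('side')
a=cv2.resize(t['color'][250:400,0:640],(800,188))
b=cv2.resize(s['color'][0:400,300:640],(480,400))
o=np.zeros((600,800,3),np.uint8);o[:188]=a;o[195:595,:480]=b;cv2.imwrite('pics/post.png',o[:,:,::-1])
def w(x):
    p=cv2.projectPoints
f=lambda im,P:(lambda K,k:None)
def proj(im,P):
    R=cv2.Rodrigues(np.array(im['rvec'],float))[0];q=R@np.array(P)+im['tvec'];q=q[:2]/q[2];q=q*(1+im['k1']*q@q);K=np.array(im['intrinsics']);return (K[:2,:2]@q+K[:2,2]).round(0)
for P in[(.32,-.57,.1),(.32,-.57,.6),(.32,-.57,1.),(.31,.4,.1),(.31,.4,.6),(.31,.4,1.),(.183,.492,.231),(0,0,0),(0,0,.3)]:print(P,proj(t,P),proj(s,P))
print(s['intrinsics'],t['intrinsics'])
c=lambda x,y,z=.164:onz(t,285+x/7-.43,195+y/7-.43,z).round(4)
print('walls',c(232,190),c(600,180),c(235,362),c(640,352))
print('inner floor/wall',c(210,208),c(530,193),c(210,355),c(580,342))
print('mouth floor',c(135,190,.15),c(135,380,.15),'end',c(672,260,.178),'face',c(548,260,.168),'tongue',c(538,266,.166))
```

```text
(0.32, -0.57, 0.1) [435. 281.] [398. 150.]
(0.32, -0.57, 0.6) [515. 292.] [419. -14.]
(0.32, -0.57, 1.0) [769. 323.] [ 440. -201.]
(0.31, 0.4, 0.1) [ 94. 281.] [418. 480.]
(0.31, 0.4, 0.6) [-66. 290.] [547. 204.]
(0.31, 0.4, 1.0) [-535.  315.] [-565623. 1207238.]
(0.183, 0.492, 0.231) [ 25. 334.] [559. 538.]
(0, 0, 0) [236. 388.] [535. 318.]
(0, 0, 0.3) [209. 427.] [589. 218.]
[[395.84063545   0.         319.56441787]
 [  0.         395.84063545 199.73423733]
 [  0.           0.           1.        ]] [[416.79210672   0.         320.25267068]
 [  0.         416.79210672 196.5667619 ]
 [  0.           0.           1.        ]]
walls [ 0.4794 -0.2373  0.164 ] [ 0.4848 -0.3815  0.164 ] [ 0.4124 -0.2393  0.164 ] [ 0.4179 -0.3964  0.164 ]
inner floor/wall [ 0.4722 -0.2288  0.164 ] [ 0.4794 -0.3541  0.164 ] [ 0.415  -0.2295  0.164 ] [ 0.4215 -0.3732  0.164 ]
mouth floor [ 0.4805 -0.1986  0.15  ] [ 0.4056 -0.1999  0.15  ] end [ 0.4525 -0.4074  0.178 ] face [ 0.4529 -0.3606  0.168 ] tongue [ 0.4507 -0.3569  0.166 ]
```

View pics/post.png

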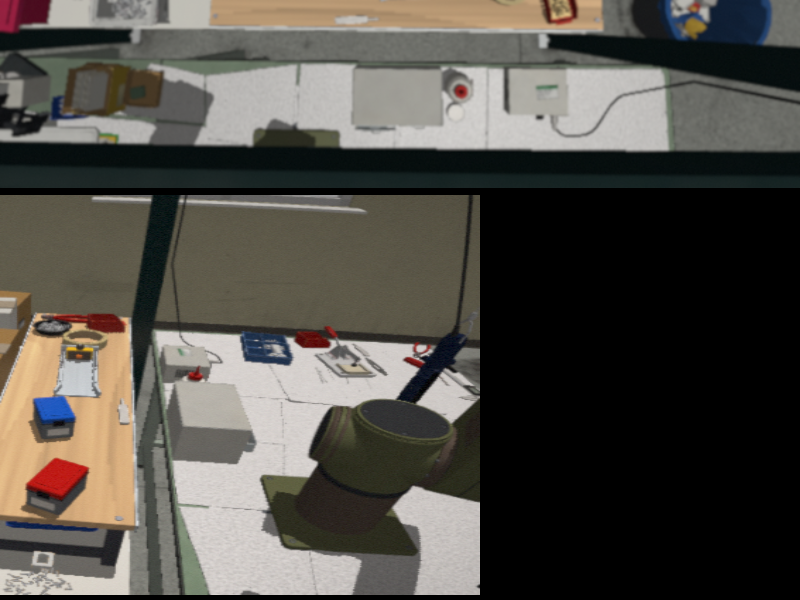

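The far post is clear of the work and the near post lies outside the side view. I'll leave the start by heading towards -y first.

```bash
cat >> h.py <<'E'
from scipy.spatial.transform import Rotation as Ro
def go(x,y,z,yaw,s=None):
    "shares for a tool-down pose with tool y at yaw degrees"
    s=s or env.get_state();R0=Ro.from_rotvec(s['tcp_rot']);p=np.array(s['ee_pos'])
    th=np.radians(yaw);Y=np.array([np.cos(th),np.sin(th),0]);Z=np.array([0,0,-1.]);T=Ro.from_matrix(np.c_[np.cross(Y,Z),Y,Z])
    D=R0.inv().apply(np.array([x,y,z])-p)/.4;w=(R0.inv()*T).as_rotvec()/np.pi
    print((x,y,z,yaw),'d',D.round(4),'w',w.round(4))
E
python3 - <<'E'
from h import *
go(.27,.2,.28,17.4);go(.473,-.076,.28,17.4)
E
```

```text
(0.27, 0.2, 0.28, 17.4) d [-0.4586 -0.6081 -0.1221] w [-2.000e-04  1.000e-04  2.901e-01]
(0.473, -0.076, 0.28, 17.4) d [-1.1746 -1.0781 -0.1218] w [-2.000e-04  1.000e-04  2.901e-01]
```

Call:
drive_tool(
  plan=[
    {"dx":-0.459,"dy":-0.608,"dz":-0.122,"wz":0.29,"grip":100},
    {"dx":-0.459,"dy":-0.608,"dz":-0.122,"wz":0.29,"grip":100},
    {"dx":-0.459,"dy":-0.608,"dz":-0.122,"wz":0.29,"grip":100},
    {"dx":-0.459,"dy":-0.608,"dz":-0.122,"wz":0.29,"grip":100},
    {"dx":-0.459,"dy":-0.608,"dz":-0.122,"wz":0.29,"grip":100},
    {"dx":-0.459,"dy":-0.608,"dz":-0.122,"wz":0.29,"grip":100},
    {"dx":-0.459,"dy":-0.608,"dz":-0.122,"wz":0.29,"grip":100},
    {"dx":-0.459,"dy":-0.608,"dz":-0.122,"wz":0.29,"grip":100},
  ],
)

```text
invalid input
```

```bash
python3 -c "
from h import *
go(.473,-.076,.27,17.4)"
```

```text
(0.473, -0.076, 0.27, 17.4) d [-1.1746 -1.0781 -0.0968] w [-2.000e-04  1.000e-04  2.901e-01]
```

Call:
drive_tool(
  plan=[
    {"dx":-0.459,"dy":-0.608,"dz":-0.122,"wx":0,"wy":0,"wz":0.29,"grip":100},
    {"dx":-0.459,"dy":-0.608,"dz":-0.122,"wx":0,"wy":0,"wz":0.29,"grip":100},
    {"dx":-0.459,"dy":-0.608,"dz":-0.122,"wx":0,"wy":0,"wz":0.29,"grip":100},
    {"dx":-0.459,"dy":-0.608,"dz":-0.122,"wx":0,"wy":0,"wz":0.29,"grip":100},
    {"dx":-0.459,"dy":-0.608,"dz":-0.122,"wx":0,"wy":0,"wz":0.29,"grip":100},
    {"dx":-0.459,"dy":-0.608,"dz":-0.122,"wx":0,"wy":0,"wz":0.29,"grip":100},
    {"dx":-0.459,"dy":-0.608,"dz":-0.122,"wx":0,"wy":0,"wz":0.29,"grip":100},
    {"dx":-0.459,"dy":-0.608,"dz":-0.122,"wx":0,"wy":0,"wz":0.29,"grip":100},
  ],
)

```text
t: 0.97
ee_pos: [0.2703, 0.1965, 0.2809]
tcp_rot: [1.868, 2.523, -0.0]
contact_force: [-0.9, 1.0, -0.5]
gripper_width: 0.0856
grasp_force: 0.0
```

```bash
python3 -c "
from h import *
go(.473,-.076,.27,17.4)"
```

```text
(0.473, -0.076, 0.27, 17.4) d [-0.7994  0.286   0.0288] w [ 0.0003  0.0005 -0.0024]
```

Call:
drive_tool(
  plan=[
    {"dx":-0.8,"dy":0.286,"dz":0.029,"wx":0,"wy":0,"wz":0,"grip":100},
    {"dx":-0.8,"dy":0.286,"dz":0.029,"wx":0,"wy":0,"wz":0,"grip":100},
    {"dx":-0.8,"dy":0.286,"dz":0.029,"wx":0,"wy":0,"wz":0,"grip":100},
    {"dx":-0.8,"dy":0.286,"dz":0.029,"wx":0,"wy":0,"wz":0,"grip":100},
    {"dx":-0.8,"dy":0.286,"dz":0.029,"wx":0,"wy":0,"wz":0,"grip":100},
    {"dx":-0.8,"dy":0.286,"dz":0.029,"wx":0,"wy":0,"wz":0,"grip":100},
    {"dx":-0.8,"dy":0.286,"dz":0.029,"wx":0,"wy":0,"wz":0,"grip":100},
    {"dx":-0.8,"dy":0.286,"dz":0.029,"wx":0,"wy":0,"wz":0,"grip":100},
  ],
)

```text
t: 1.63
ee_pos: [0.4719, -0.0677, 0.2687]
tcp_rot: [1.86, 2.531, 0.001]
contact_force: [1.0, 1.3, -0.1]
gripper_width: 0.0854
grasp_force: 0.0
```

```bash
python3 -c "
from h import *
go(.473,-.076,.17,17.4)"
```

```text
(0.473, -0.076, 0.17, 17.4) d [-0.0206 -0.0038  0.2468] w [ 0.0002 -0.     -0.0002]
```

Call:
drive_tool(
  plan=[
    {"dx":-0.018,"dy":-0.004,"dz":0.0,"wx":0,"wy":0,"wz":0,"grip":100},
    {"dx":-0.018,"dy":-0.004,"dz":0.1,"wx":0,"wy":0,"wz":0,"grip":100},
    {"dx":-0.018,"dy":-0.004,"dz":0.17,"wx":0,"wy":0,"wz":0,"grip":100},
    {"dx":-0.018,"dy":-0.004,"dz":0.22,"wx":0,"wy":0,"wz":0,"grip":100},
    {"dx":-0.018,"dy":-0.004,"dz":0.25,"wx":0,"wy":0,"wz":0,"grip":100},
    {"dx":-0.018,"dy":-0.004,"dz":0.25,"wx":0,"wy":0,"wz":0,"grip":100},
    {"dx":-0.018,"dy":-0.004,"dz":0.25,"wx":0,"wy":0,"wz":0,"grip":100},
  ],
)

```text
t: 2.22
ee_pos: [0.471, -0.0726, 0.1684]
tcp_rot: [-1.858, -2.531, 0.001]
contact_force: [-0.0, -0.3, 0.1]
gripper_width: 0.0852
grasp_force: 0.0
```

Call:
drive_tool(
  newtons=40,
  plan=[
    {"dx":0,"dy":0,"dz":0,"wx":0,"wy":0,"wz":0,"grip":30},
    {"dx":0,"dy":0,"dz":0,"wx":0,"wy":0,"wz":0,"grip":30},
    {"dx":0,"dy":0,"dz":0,"wx":0,"wy":0,"wz":0,"grip":30},
    {"dx":0,"dy":0,"dz":0,"wx":0,"wy":0,"wz":0,"grip":30},
    {"dx":0,"dy":0,"dz":0,"wx":0,"wy":0,"wz":0,"grip":30},
    {"dx":0,"dy":0,"dz":0,"wx":0,"wy":0,"wz":0,"grip":30},
  ],
)

```text
t: 2.72
ee_pos: [0.4733, -0.0729, 0.1703]
tcp_rot: [1.857, 2.53, 0.003]
contact_force: [2.6, -0.3, 5.7]
gripper_width: 0.0517
grasp_force: 42.8
```

Call:
drive_tool(
  plan=[
    {"dx":0,"dy":0,"dz":-0.04,"wx":0,"wy":0,"wz":0,"grip":30},
    {"dx":0,"dy":0,"dz":-0.09,"wx":0,"wy":0,"wz":0,"grip":30},
    {"dx":0,"dy":0,"dz":-0.13,"wx":0,"wy":0,"wz":0,"grip":30},
    {"dx":0,"dy":0,"dz":-0.13,"wx":0,"wy":0,"wz":0,"grip":30},
    {"dx":0,"dy":0,"dz":-0.13,"wx":0,"wy":0,"wz":0,"grip":30},
    {"dx":0,"dy":0,"dz":-0.13,"wx":0,"wy":0,"wz":0,"grip":30},
    {"dx":0,"dy":0,"dz":-0.13,"wx":0,"wy":0,"wz":0,"grip":30},
    {"dx":0,"dy":0,"dz":-0.13,"wx":0,"wy":0,"wz":0,"grip":30},
  ],
)

```text
t: 3.38
ee_pos: [0.4708, -0.0728, 0.2195]
tcp_rot: [-1.858, -2.53, 0.002]
contact_force: [0.6, -0.3, -1.7]
gripper_width: 0.0513
grasp_force: 42.8
```

```bash
python3 -c "
from h import *
for i in range(3):
    im=shot('side'); s=env.get_state(); print(s['contact_force'].round(2),s['ee_pos'].round(4))
t=shot('top');print(lid(t,'b',.255))
m=(cv2.cvtColor(im['color'],cv2.COLOR_RGB2HSV)[...,0])
cv2.imwrite('pics/l.png',cv2.resize(im['color'][120:330,270:430],None,fx=2.5,fy=2.5)[:,:,::-1])"
```

```text
[ 0.37 -0.27 -2.2 ] [ 0.471  -0.0728  0.2196]
[-0.02  0.36 -1.04] [ 0.4712 -0.0728  0.2199]
[ 0.16  0.19 -2.5 ] [ 0.4713 -0.0729  0.2201]
((0.475, -0.0979), (51.2, 32.4), 16.0)
```

View pics/l.png

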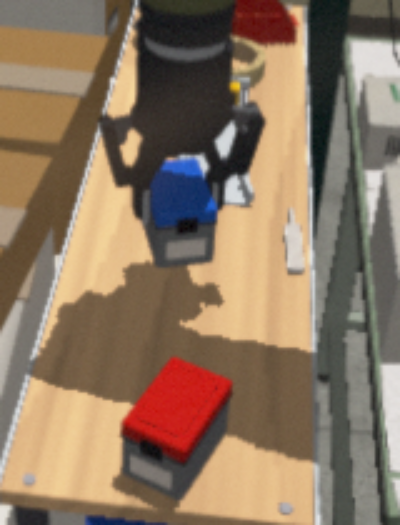

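The blue box hangs level in the gripper at about 2 N, so it is the light one; red still stands on the riser. I'll put blue back.

Call:
drive_tool(
  plan=[
    {"dx":0,"dy":0,"dz":0.04,"wx":0,"wy":0,"wz":0,"grip":30},
    {"dx":0,"dy":0,"dz":0.08,"wx":0,"wy":0,"wz":0,"grip":30},
    {"dx":0,"dy":0,"dz":0.11,"wx":0,"wy":0,"wz":0,"grip":30},
    {"dx":0,"dy":0,"dz":0.12,"wx":0,"wy":0,"wz":0,"grip":30},
    {"dx":0,"dy":0,"dz":0.126,"wx":0,"wy":0,"wz":0,"grip":30},
    {"dx":0,"dy":0,"dz":0.128,"wx":0,"wy":0,"wz":0,"grip":30},
    {"dx":0,"dy":0,"dz":0.128,"wx":0,"wy":0,"wz":0,"grip":30},
  ],
)

```text
t: 4.17
ee_pos: [0.4718, -0.0729, 0.1704]
tcp_rot: [1.859, 2.532, 0.0]
contact_force: [0.0, 0.3, -1.0]
gripper_width: 0.0516
grasp_force: 42.6
```

Call:
drive_tool(
  plan=[
    {"dx":0,"dy":0,"dz":0.002,"wx":0,"wy":0,"wz":0,"grip":30},
    {"dx":0,"dy":0,"dz":0.003,"wx":0,"wy":0,"wz":0,"grip":30},
    {"dx":0,"dy":0,"dz":0.003,"wx":0,"wy":0,"wz":0,"grip":30},
  ],
)

```text
t: 4.42
ee_pos: [0.472, -0.073, 0.1703]
tcp_rot: [1.859, 2.531, 0.001]
contact_force: [-5.4, 0.5, 9.4]
gripper_width: 0.0518
grasp_force: 43.9
```

Contact felt, so I'll release, then rise.

Call:
drive_tool(
  plan=[
    {"dx":0,"dy":0,"dz":-0.002,"wx":0,"wy":0,"wz":0,"grip":100},
    {"dx":0,"dy":0,"dz":-0.002,"wx":0,"wy":0,"wz":0,"grip":100},
    {"dx":0,"dy":0,"dz":-0.002,"wx":0,"wy":0,"wz":0,"grip":100},
    {"dx":0,"dy":0,"dz":-0.002,"wx":0,"wy":0,"wz":0,"grip":100},
    {"dx":0,"dy":0,"dz":-0.002,"wx":0,"wy":0,"wz":0,"grip":100},
    {"dx":0,"dy":0,"dz":-0.1,"wx":0,"wy":0,"wz":0,"grip":100},
    {"dx":0,"dy":0,"dz":-0.2,"wx":0,"wy":0,"wz":0,"grip":100},
    {"dx":0,"dy":0,"dz":-0.25,"wx":0,"wy":0,"wz":0,"grip":100},
  ],
)

```text
t: 5.08
ee_pos: [0.4729, -0.0731, 0.2718]
tcp_rot: [1.858, 2.529, 0.003]
contact_force: [1.1, 0.1, -0.1]
gripper_width: 0.0855
grasp_force: 0.0
```

```bash
python3 -c "
from h import *
go(.4496,.121,.265,-23.2);t=shot('top');print(lid(t,'r'))"
```

```text
(0.4496, 0.121, 0.265, -23.2) d [0.4804 0.0896 0.0166] w [1.200e-03 1.000e-04 2.256e-01]Traceback (most recent call last):
  File "<string>", line 3, in <module>
    go(.4496,.121,.265,-23.2);t=shot('top');print(lid(t,'r'))
                                                  ~~~^^^^^^^
  File "h.py", line 19, in lid
    c=max(cv2.findContours(m,0,2)[0],key=cv2.contourArea)
ValueError: max() iterable argument is empty
```

Call:
drive_tool(
  plan=[
    {"dx":0.48,"dy":0.09,"dz":0.0,"wx":0,"wy":0,"wz":0.226,"grip":100},
    {"dx":0.48,"dy":0.09,"dz":0.0,"wx":0,"wy":0,"wz":0.226,"grip":100},
    {"dx":0.48,"dy":0.09,"dz":0.0,"wx":0,"wy":0,"wz":0.226,"grip":100},
    {"dx":0.48,"dy":0.09,"dz":0.0,"wx":0,"wy":0,"wz":0.226,"grip":100},
    {"dx":0.48,"dy":0.09,"dz":0.0,"wx":0,"wy":0,"wz":0.226,"grip":100},
    {"dx":0.48,"dy":0.09,"dz":0.0,"wx":0,"wy":0,"wz":0.226,"grip":100},
    {"dx":0.48,"dy":0.09,"dz":0.0,"wx":0,"wy":0,"wz":0.226,"grip":100},
    {"dx":0.48,"dy":0.09,"dz":0.0,"wx":0,"wy":0,"wz":0.226,"grip":100},
  ],
)

```text
t: 5.8
ee_pos: [0.4483, 0.1222, 0.2679]
tcp_rot: [-2.622, -1.73, 0.001]
contact_force: [0.4, 0.4, -0.4]
gripper_width: 0.0856
grasp_force: 0.0
```

```bash
python3 -c "
from h import *
t=shot('top');print(lid(t,'b'));go(.4496,.121,.168,-23.2)"
```

```text
((0.4694, -0.0771), (51.2, 75.1), -72.6)
(0.4496, 0.121, 0.168, -23.2) d [1.000e-04 3.200e-03 2.498e-01] w [-0.0001  0.0002  0.0005]
```

Call:
drive_tool(
  plan=[
    {"dx":0,"dy":0.003,"dz":0.1,"wx":0,"wy":0,"wz":0,"grip":100},
    {"dx":0,"dy":0.003,"dz":0.17,"wx":0,"wy":0,"wz":0,"grip":100},
    {"dx":0,"dy":0.003,"dz":0.22,"wx":0,"wy":0,"wz":0,"grip":100},
    {"dx":0,"dy":0.003,"dz":0.25,"wx":0,"wy":0,"wz":0,"grip":100},
    {"dx":0,"dy":0.003,"dz":0.25,"wx":0,"wy":0,"wz":0,"grip":100},
    {"dx":0,"dy":0.003,"dz":0.25,"wx":0,"wy":0,"wz":0,"grip":100},
  ],
)

```text
t: 6.35
ee_pos: [0.4493, 0.1198, 0.1679]
tcp_rot: [-2.624, -1.727, 0.003]
contact_force: [1.2, -0.0, 0.3]
gripper_width: 0.0853
grasp_force: 0.0
```

Call:
drive_tool(
  newtons=50,
  plan=[
    {"dx":0,"dy":0,"dz":0,"wx":0,"wy":0,"wz":0,"grip":30},
    {"dx":0,"dy":0,"dz":0,"wx":0,"wy":0,"wz":0,"grip":30},
    {"dx":0,"dy":0,"dz":0,"wx":0,"wy":0,"wz":0,"grip":30},
    {"dx":0,"dy":0,"dz":0,"wx":0,"wy":0,"wz":0,"grip":30},
    {"dx":0,"dy":0,"dz":0,"wx":0,"wy":0,"wz":0,"grip":30},
    {"dx":0,"dy":0,"dz":0,"wx":0,"wy":0,"wz":0,"grip":30},
  ],
)

```text
t: 6.85
ee_pos: [0.4508, 0.1208, 0.1697]
tcp_rot: [2.623, 1.727, 0.004]
contact_force: [-0.2, -0.2, 5.7]
gripper_width: 0.0514
grasp_force: 55.0
```

Call:
drive_tool(
  plan=[
    {"dx":0,"dy":0,"dz":-0.04,"wx":0,"wy":0,"wz":0,"grip":30},
    {"dx":0,"dy":0,"dz":-0.09,"wx":0,"wy":0,"wz":0,"grip":30},
    {"dx":0,"dy":0,"dz":-0.14,"wx":0,"wy":0,"wz":0,"grip":30},
    {"dx":0,"dy":0,"dz":-0.16,"wx":0,"wy":0,"wz":0,"grip":30},
    {"dx":0,"dy":0,"dz":-0.16,"wx":0,"wy":0,"wz":0,"grip":30},
    {"dx":0,"dy":0,"dz":-0.16,"wx":0,"wy":0,"wz":0,"grip":30},
    {"dx":0,"dy":0,"dz":-0.16,"wx":0,"wy":0,"wz":0,"grip":30},
    {"dx":0,"dy":0,"dz":-0.16,"wx":0,"wy":0,"wz":0,"grip":30},
  ],
)

```text
t: 7.52
ee_pos: [0.4486, 0.1203, 0.2308]
tcp_rot: [-2.623, -1.727, 0.005]
contact_force: [-0.2, -0.4, -6.2]
gripper_width: 0.0516
grasp_force: 54.9
```

```bash
python3 -c "
from h import *
im=shot('side'); s=env.get_state(); print(s['contact_force'].round(2),s['ee_pos'].round(4),s['gripper_width'])
cv2.imwrite('pics/r.png',cv2.resize(im['color'][120:330,270:430],None,fx=2.5,fy=2.5)[:,:,::-1])
go(.46,-.02,.32,2.2);go(.4465,-.239,.32,2.2)"
```

```text
[-0.7   0.22 -5.52] [0.4488 0.1203 0.2309] 0.05103770400928542
(0.46, -0.02, 0.32, 2.2) d [-0.3116  0.1638 -0.2225] w [-0.0008  0.0004 -0.1415]
(0.4465, -0.239, 0.32, 2.2) d [-0.8279  0.3491 -0.222 ] w [-0.0008  0.0004 -0.1415]
```

View pics/r.png

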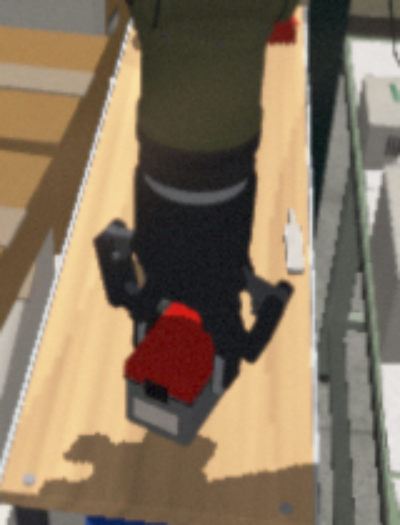

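The red box is up and reads about 6 N, so it is the heavier. I'll carry it over to the feeder mouth.

Call:
drive_tool(
  plan=[
    {"dx":0,"dy":0,"dz":-0.09,"wx":0,"wy":0,"wz":0,"grip":30},
    {"dx":-0.08,"dy":0.034,"dz":-0.17,"wx":0,"wy":0,"wz":-0.035,"grip":30},
    {"dx":-0.16,"dy":0.068,"dz":-0.17,"wx":0,"wy":0,"wz":-0.07,"grip":30},
    {"dx":-0.25,"dy":0.105,"dz":-0.17,"wx":0,"wy":0,"wz":-0.105,"grip":30},
    {"dx":-0.34,"dy":0.143,"dz":-0.17,"wx":0,"wy":0,"wz":-0.1415,"grip":30},
    {"dx":-0.43,"dy":0.181,"dz":-0.17,"wx":0,"wy":0,"wz":-0.1415,"grip":30},
    {"dx":-0.52,"dy":0.219,"dz":-0.17,"wx":0,"wy":0,"wz":-0.1415,"grip":30},
    {"dx":-0.6,"dy":0.253,"dz":-0.17,"wx":0,"wy":0,"wz":-0.1415,"grip":30},
  ],
)

```text
t: 8.23
ee_pos: [0.4471, -0.142, 0.2996]
tcp_rot: [-2.178, -2.263, 0.001]
contact_force: [0.6, -0.2, -5.8]
gripper_width: 0.0513
grasp_force: 56.6
```

```bash
python3 -c "
from h import *
go(.4465,-.239,.23,2.2)
t=shot('top');print(lid(t,'b'))"
```

```text
(0.4465, -0.239, 0.23, 2.2) d [-0.2424 -0.0108  0.1741] w [-0.0003  0.     -0.    ]Traceback (most recent call last):
  File "<string>", line 4, in <module>
    t=shot('top');print(lid(t,'b'))
                        ~~~^^^^^^^
  File "h.py", line 19, in lid
    c=max(cv2.findContours(m,0,2)[0],key=cv2.contourArea)
ValueError: max() iterable argument is empty
```

Call:
drive_tool(
  plan=[
    {"dx":-0.08,"dy":-0.004,"dz":0,"wx":0,"wy":0,"wz":0,"grip":30},
    {"dx":-0.16,"dy":-0.008,"dz":0.05,"wx":0,"wy":0,"wz":0,"grip":30},
    {"dx":-0.22,"dy":-0.01,"dz":0.11,"wx":0,"wy":0,"wz":0,"grip":30},
    {"dx":-0.242,"dy":-0.011,"dz":0.17,"wx":0,"wy":0,"wz":0,"grip":30},
    {"dx":-0.242,"dy":-0.011,"dz":0.21,"wx":0,"wy":0,"wz":0,"grip":30},
    {"dx":-0.242,"dy":-0.011,"dz":0.225,"wx":0,"wy":0,"wz":0,"grip":30},
    {"dx":-0.242,"dy":-0.011,"dz":0.225,"wx":0,"wy":0,"wz":0,"grip":30},
    {"dx":-0.242,"dy":-0.011,"dz":0.225,"wx":0,"wy":0,"wz":0,"grip":30},
  ],
)

```text
t: 8.95
ee_pos: [0.4473, -0.2363, 0.2104]
tcp_rot: [-2.177, -2.264, 0.0]
contact_force: [0.4, -0.0, -3.9]
gripper_width: 0.0511
grasp_force: 56.2
```

```bash
python3 -c "
from h import *
s=shot('side');t=shot('top');st=env.get_state();print(st['ee_pos'].round(4),st['tcp_rot'].round(3),st['contact_force'].round(1))
o=np.zeros((600,800,3),np.uint8)
o[:400,:400]=cv2.resize(s['color'][130:230,310:410],(400,400),interpolation=2)
o[:400,400:]=cv2.resize(t['color'][185:285,285:385],(400,400),interpolation=2)
cv2.imwrite('pics/m.png',o[:400,:,::-1])
e=st['ee_pos']
R=cv2.Rodrigues(np.array(s['rvec'],float))[0]
# predicted side pixels of feeder points at given offsets
def proj(im,P):
    R=cv2.Rodrigues(np.array(im['rvec'],float))[0];q=R@np.array(P)+im['tvec'];q=q[:2]/q[2];q=q*(1+im['k1']*q@q);K=np.array(im['intrinsics']);return (K[:2,:2]@q+K[:2,2])
a=np.radians(2.2);fx=np.array([np.sin(a),-np.cos(a)]);fy=np.array([np.cos(a),np.sin(a)]);O=np.array([.4488,-.303])
for x,y,z in[(-.105,-.035,.15),(-.105,.035,.15),(.0,-.029,.164),(.0,.029,.164)]:
    P=O+x*fx+y*fy; print((x,y),((proj(s,[*P,z])-[310,130])*4).round(0))
for y in(-.026,.026):
    P=e[:2]-.039*fx+y*fy;print('box bottom near',((proj(s,[*P,e[2]-.025])-[310,130])*4).round(0))
"
```

```text
[ 0.4483 -0.2367  0.2116] [2.176e+00 2.263e+00 1.000e-03] [ 0.2  0.3 -5.5]
(-0.105, -0.035) [233. 284.]
(-0.105, 0.035) [123. 278.]
(0.0, -0.029) [225. 176.]
(0.0, 0.029) [140. 171.]
box bottom near [220. 236.]
box bottom near [136. 231.]
```

View pics/m.png

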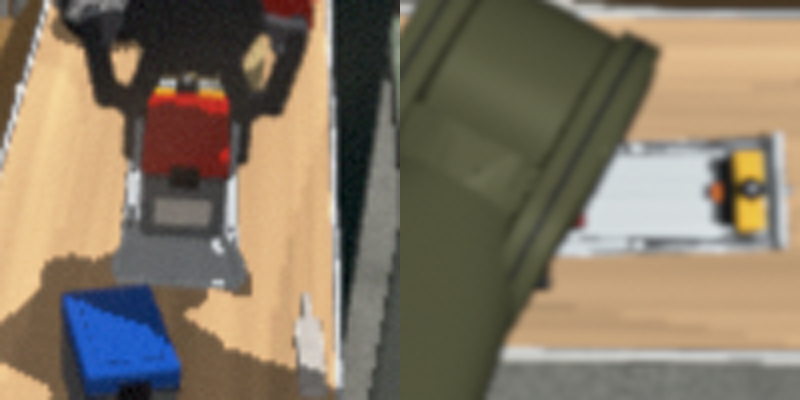

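The side crop shows the red box (bottom edge 139–224) centred over the channel (mouth mid-column about 179, walls 133–238). The top crop shows the buffer and tongue at (715,190). The alignment is within about 1 mm, so I'll go down gently.

Call:
drive_tool(
  plan=[
    {"dx":0,"dy":0,"dz":0.03,"wx":0,"wy":0,"wz":0,"grip":30},
    {"dx":0,"dy":0,"dz":0.05,"wx":0,"wy":0,"wz":0,"grip":30},
    {"dx":0,"dy":0,"dz":0.06,"wx":0,"wy":0,"wz":0,"grip":30},
    {"dx":0,"dy":0,"dz":0.07,"wx":0,"wy":0,"wz":0,"grip":30},
    {"dx":0,"dy":0,"dz":0.075,"wx":0,"wy":0,"wz":0,"grip":30},
    {"dx":0,"dy":0,"dz":0.078,"wx":0,"wy":0,"wz":0,"grip":30},
    {"dx":0,"dy":0,"dz":0.08,"wx":0,"wy":0,"wz":0,"grip":30},
    {"dx":0,"dy":0,"dz":0.08,"wx":0,"wy":0,"wz":0,"grip":30},
  ],
)

```text
t: 9.72
ee_pos: [0.4474, -0.2368, 0.1785]
tcp_rot: [2.178, 2.264, 0.0]
contact_force: [-0.2, -0.7, -5.5]
gripper_width: 0.0515
grasp_force: 56.5
```

Call:
drive_tool(
  plan=[
    {"dx":0,"dy":0,"dz":0.004,"wx":0,"wy":0,"wz":0,"grip":30},
    {"dx":0,"dy":0,"dz":0.006,"wx":0,"wy":0,"wz":0,"grip":30},
    {"dx":0,"dy":0,"dz":0.008,"wx":0,"wy":0,"wz":0,"grip":30},
    {"dx":0,"dy":0,"dz":0.008,"wx":0,"wy":0,"wz":0,"grip":30},
    {"dx":0,"dy":0,"dz":0.008,"wx":0,"wy":0,"wz":0,"grip":30},
  ],
)

```text
t: 10.13
ee_pos: [0.4472, -0.2368, 0.1751]
tcp_rot: [-2.178, -2.264, 0.0]
contact_force: [-1.1, -0.4, -5.7]
gripper_width: 0.0512
grasp_force: 56.5
```

Call:
drive_tool(
  plan=[
    {"dx":0,"dy":0,"dz":0.001,"wx":0,"wy":0,"wz":0,"grip":30},
    {"dx":0,"dy":0,"dz":0.002,"wx":0,"wy":0,"wz":0,"grip":30},
    {"dx":0,"dy":0,"dz":0.003,"wx":0,"wy":0,"wz":0,"grip":30},
    {"dx":0,"dy":0,"dz":0.003,"wx":0,"wy":0,"wz":0,"grip":30},
  ],
)

```text
t: 10.47
ee_pos: [0.4473, -0.2368, 0.1749]
tcp_rot: [2.178, 2.263, 0.0]
contact_force: [-3.1, 1.4, 3.2]
gripper_width: 0.0514
grasp_force: 57.5
```

The box is on the channel floor. I'll ease the down-pressure and slide 60 mm, watching the forces.

Call:
drive_tool(
  plan=[
    {"dx":0,"dy":0,"dz":-0.002,"wx":0,"wy":0,"wz":0,"grip":30},
    {"dx":-0.02,"dy":0,"dz":-0.002,"wx":0,"wy":0,"wz":0,"grip":30},
    {"dx":-0.04,"dy":0,"dz":-0.002,"wx":0,"wy":0,"wz":0,"grip":30},
    {"dx":-0.06,"dy":0,"dz":-0.002,"wx":0,"wy":0,"wz":0,"grip":30},
    {"dx":-0.075,"dy":0,"dz":-0.002,"wx":0,"wy":0,"wz":0,"grip":30},
    {"dx":-0.075,"dy":0,"dz":-0.002,"wx":0,"wy":0,"wz":0,"grip":30},
  ],
)

```text
t: 10.97
ee_pos: [0.4491, -0.2687, 0.1749]
tcp_rot: [2.179, 2.261, -0.001]
contact_force: [0.9, -0.5, -1.9]
gripper_width: 0.051
grasp_force: 57.1
```

Call:
drive_tool(
  plan=[
    {"dx":-0.02,"dy":0,"dz":0,"wx":0,"wy":0,"wz":0,"grip":30},
    {"dx":-0.04,"dy":0,"dz":0,"wx":0,"wy":0,"wz":0,"grip":30},
    {"dx":-0.06,"dy":0,"dz":0,"wx":0,"wy":0,"wz":0,"grip":30},
    {"dx":-0.075,"dy":0,"dz":0,"wx":0,"wy":0,"wz":0,"grip":30},
    {"dx":-0.085,"dy":0,"dz":0,"wx":0,"wy":0,"wz":0,"grip":30},
    {"dx":-0.085,"dy":0,"dz":0,"wx":0,"wy":0,"wz":0,"grip":30},
    {"dx":-0.085,"dy":0,"dz":0,"wx":0,"wy":0,"wz":0,"grip":30},
  ],
)

```text
t: 11.55
ee_pos: [0.45, -0.3021, 0.1749]
tcp_rot: [2.178, 2.261, -0.002]
contact_force: [-0.5, -0.7, 1.2]
gripper_width: 0.0511
grasp_force: 57.3
```

```bash
python3 -c "
from h import *
go(.4505,-.3217,.175,2.2)"
```

```text
(0.4505, -0.3217, 0.175, 2.2) d [-0.049  -0.0005 -0.0001] w [ 0.0001  0.0008 -0.0002]
```

Call:
drive_tool(
  plan=[
    {"dx":-0.01,"dy":0,"dz":0,"wx":0,"wy":0,"wz":0,"grip":30},
    {"dx":-0.02,"dy":0,"dz":0,"wx":0,"wy":0,"wz":0,"grip":30},
    {"dx":-0.028,"dy":0,"dz":0,"wx":0,"wy":0,"wz":0,"grip":30},
    {"dx":-0.028,"dy":0,"dz":0,"wx":0,"wy":0,"wz":0,"grip":30},
    {"dx":-0.028,"dy":0,"dz":0,"wx":0,"wy":0,"wz":0,"grip":30},
  ],
)

```text
t: 11.97
ee_pos: [0.4502, -0.3122, 0.1749]
tcp_rot: [2.178, 2.263, -0.001]
contact_force: [-0.6, 2.7, 4.1]
gripper_width: 0.0513
grasp_force: 57.6
```

Call:
drive_tool(
  plan=[
    {"dx":-0.003,"dy":0,"dz":0,"wx":0,"wy":0,"wz":0,"grip":30},
    {"dx":-0.006,"dy":0,"dz":0,"wx":0,"wy":0,"wz":0,"grip":30},
    {"dx":-0.006,"dy":0,"dz":0,"wx":0,"wy":0,"wz":0,"grip":30},
    {"dx":-0.006,"dy":0,"dz":0,"wx":0,"wy":0,"wz":0,"grip":30},
  ],
)

```text
t: 12.3
ee_pos: [0.4503, -0.3139, 0.1749]
tcp_rot: [-2.178, -2.264, -0.001]
contact_force: [-1.1, 4.7, 5.6]
gripper_width: 0.0515
grasp_force: 57.7
```

Call:
drive_tool(
  plan=[
    {"dx":0,"dy":0,"dz":-0.002,"wx":0,"wy":0,"wz":0,"grip":30},
    {"dx":-0.003,"dy":0,"dz":-0.002,"wx":0,"wy":0,"wz":0,"grip":30},
    {"dx":-0.005,"dy":0,"dz":-0.002,"wx":0,"wy":0,"wz":0,"grip":30},
    {"dx":-0.005,"dy":0,"dz":-0.002,"wx":0,"wy":0,"wz":0,"grip":30},
  ],
)

```text
t: 12.63
ee_pos: [0.45, -0.3165, 0.1749]
tcp_rot: [-2.178, -2.263, 0.001]
contact_force: [-0.8, 1.6, -1.6]
gripper_width: 0.0511
grasp_force: 57.0
```

```bash
python3 -c "
from h import *
F=[]
for i in range(3):
    t=shot('top');F.append(env.get_state()['contact_force'])
print(np.mean(F,0).round(2),env.get_state()['ee_pos'].round(4))
s=shot('side')
o=np.zeros((400,800,3),np.uint8)
o[:,:400]=cv2.resize(s['color'][120:200,310:390],(400,400),interpolation=2)
o[:,400:]=cv2.resize(t['color'][205:265,335:395],(400,400),interpolation=2)
cv2.imwrite('pics/n.png',o[:,:,::-1])"
```

```text
[ 0.47  1.69 -3.09] [ 0.45   -0.3165  0.175 ]
```

View pics/n.png

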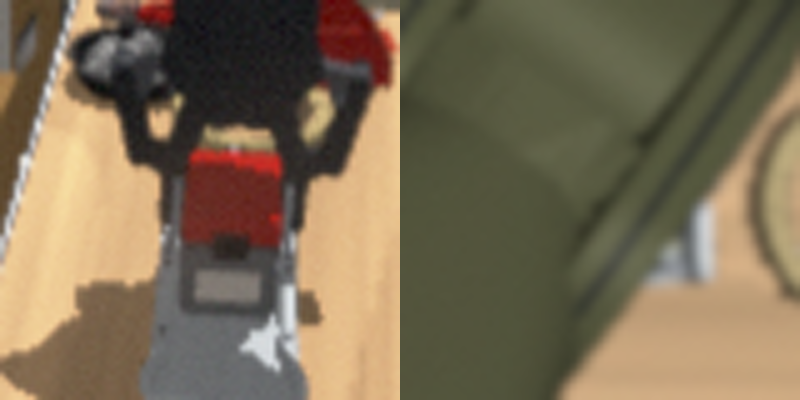

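The box sits well centred between the walls, and the arm hides the buffer. The earlier force was floor friction, so I'll continue in small steps and feel for the 3 N/mm rise.

Call:
drive_tool(
  plan=[
    {"dx":-0.003,"dy":0,"dz":-0.001,"wx":0,"wy":0,"wz":0,"grip":30},
    {"dx":-0.005,"dy":0,"dz":-0.001,"wx":0,"wy":0,"wz":0,"grip":30},
    {"dx":-0.005,"dy":0,"dz":-0.001,"wx":0,"wy":0,"wz":0,"grip":30},
    {"dx":-0.005,"dy":0,"dz":-0.001,"wx":0,"wy":0,"wz":0,"grip":30},
  ],
)

```text
t: 13.17
ee_pos: [0.4502, -0.3186, 0.1756]
tcp_rot: [-2.178, -2.263, 0.001]
contact_force: [0.3, -0.7, -5.8]
gripper_width: 0.0515
grasp_force: 56.4
```

Call:
drive_tool(
  plan=[
    {"dx":-0.003,"dy":0,"dz":0,"wx":0,"wy":0,"wz":0,"grip":30},
    {"dx":-0.005,"dy":0,"dz":0,"wx":0,"wy":0,"wz":0,"grip":30},
    {"dx":-0.005,"dy":0,"dz":0,"wx":0,"wy":0,"wz":0,"grip":30},
    {"dx":-0.005,"dy":0,"dz":0,"wx":0,"wy":0,"wz":0,"grip":30},
  ],
)

```text
t: 13.5
ee_pos: [0.4505, -0.3204, 0.1759]
tcp_rot: [2.178, 2.264, -0.0]
contact_force: [-0.3, 0.2, -6.7]
gripper_width: 0.0515
grasp_force: 56.4
```

Now the box floats just off the floor with no friction, so any +y force will be the buffer.

Call:
drive_tool(
  plan=[
    {"dx":-0.003,"dy":0,"dz":0,"wx":0,"wy":0,"wz":0,"grip":30},
    {"dx":-0.005,"dy":0,"dz":0,"wx":0,"wy":0,"wz":0,"grip":30},
    {"dx":-0.005,"dy":0,"dz":0,"wx":0,"wy":0,"wz":0,"grip":30},
    {"dx":-0.005,"dy":0,"dz":0,"wx":0,"wy":0,"wz":0,"grip":30},
  ],
)

```text
t: 13.83
ee_pos: [0.4506, -0.3224, 0.1759]
tcp_rot: [-2.178, -2.264, 0.0]
contact_force: [1.1, -0.1, -5.4]
gripper_width: 0.0517
grasp_force: 56.4
```

Call:
drive_tool(
  plan=[
    {"dx":-0.002,"dy":0,"dz":0,"wx":0,"wy":0,"wz":0,"grip":30},
    {"dx":-0.004,"dy":0,"dz":0,"wx":0,"wy":0,"wz":0,"grip":30},
    {"dx":-0.004,"dy":0,"dz":0,"wx":0,"wy":0,"wz":0,"grip":30},
    {"dx":-0.004,"dy":0,"dz":0,"wx":0,"wy":0,"wz":0,"grip":30},
  ],
)

```text
t: 14.17
ee_pos: [0.4506, -0.324, 0.1759]
tcp_rot: [-2.178, -2.264, -0.0]
contact_force: [-0.7, -0.5, -5.8]
gripper_width: 0.0515
grasp_force: 56.4
```

Call:
drive_tool(
  plan=[
    {"dx":-0.002,"dy":0,"dz":0,"wx":0,"wy":0,"wz":0,"grip":30},
    {"dx":-0.004,"dy":0,"dz":0,"wx":0,"wy":0,"wz":0,"grip":30},
    {"dx":-0.004,"dy":0,"dz":0,"wx":0,"wy":0,"wz":0,"grip":30},
    {"dx":-0.004,"dy":0,"dz":0,"wx":0,"wy":0,"wz":0,"grip":30},
  ],
)

```text
t: 14.5
ee_pos: [0.4507, -0.3255, 0.1759]
tcp_rot: [-2.178, -2.264, -0.0]
contact_force: [-0.2, 0.4, -5.1]
gripper_width: 0.0515
grasp_force: 56.4
```

Call:
drive_tool(
  plan=[
    {"dx":-0.002,"dy":0,"dz":0,"wx":0,"wy":0,"wz":0,"grip":30},
    {"dx":-0.004,"dy":0,"dz":0,"wx":0,"wy":0,"wz":0,"grip":30},
    {"dx":-0.004,"dy":0,"dz":0,"wx":0,"wy":0,"wz":0,"grip":30},
    {"dx":-0.004,"dy":0,"dz":0,"wx":0,"wy":0,"wz":0,"grip":30},
  ],
)

```text
t: 14.83
ee_pos: [0.4507, -0.3271, 0.1759]
tcp_rot: [-2.178, -2.264, -0.0]
contact_force: [0.1, -0.7, -5.8]
gripper_width: 0.0516
grasp_force: 56.4
```

Call:
drive_tool(
  plan=[
    {"dx":-0.002,"dy":0,"dz":0,"wx":0,"wy":0,"wz":0,"grip":30},
    {"dx":-0.004,"dy":0,"dz":0,"wx":0,"wy":0,"wz":0,"grip":30},
    {"dx":-0.004,"dy":0,"dz":0,"wx":0,"wy":0,"wz":0,"grip":30},
    {"dx":-0.004,"dy":0,"dz":0,"wx":0,"wy":0,"wz":0,"grip":30},
  ],
)

```text
t: 15.17
ee_pos: [0.4508, -0.3287, 0.1759]
tcp_rot: [-2.178, -2.264, -0.0]
contact_force: [0.3, 1.4, -5.6]
gripper_width: 0.051
grasp_force: 56.4
```

Call:
drive_tool(
  plan=[
    {"dx":-0.002,"dy":0,"dz":0,"wx":0,"wy":0,"wz":0,"grip":30},
    {"dx":-0.003,"dy":0,"dz":0,"wx":0,"wy":0,"wz":0,"grip":30},
    {"dx":-0.003,"dy":0,"dz":0,"wx":0,"wy":0,"wz":0,"grip":30},
    {"dx":-0.003,"dy":0,"dz":0,"wx":0,"wy":0,"wz":0,"grip":30},
  ],
)

```text
t: 15.5
ee_pos: [0.4508, -0.33, 0.176]
tcp_rot: [2.178, 2.264, 0.0]
contact_force: [0.8, 0.8, -5.4]
gripper_width: 0.0512
grasp_force: 56.4
```

Call:
drive_tool(
  plan=[
    {"dx":-0.002,"dy":0,"dz":0,"wx":0,"wy":0,"wz":0,"grip":30},
    {"dx":-0.003,"dy":0,"dz":0,"wx":0,"wy":0,"wz":0,"grip":30},
    {"dx":-0.003,"dy":0,"dz":0,"wx":0,"wy":0,"wz":0,"grip":30},
    {"dx":-0.003,"dy":0,"dz":0,"wx":0,"wy":0,"wz":0,"grip":30},
  ],
)

```text
t: 15.83
ee_pos: [0.4509, -0.3308, 0.1759]
tcp_rot: [-2.178, -2.264, -0.001]
contact_force: [0.9, 0.8, -5.4]
gripper_width: 0.0514
grasp_force: 56.4
```

Call:
drive_tool(
  plan=[
    {"dx":-0.002,"dy":0,"dz":0,"wx":0,"wy":0,"wz":0,"grip":30},
    {"dx":-0.003,"dy":0,"dz":0,"wx":0,"wy":0,"wz":0,"grip":30},
    {"dx":-0.003,"dy":0,"dz":0,"wx":0,"wy":0,"wz":0,"grip":30},
    {"dx":-0.003,"dy":0,"dz":0,"wx":0,"wy":0,"wz":0,"grip":30},
  ],
)

```text
t: 16.17
ee_pos: [0.4509, -0.3317, 0.1759]
tcp_rot: [-2.177, -2.264, -0.001]
contact_force: [0.5, 4.7, -3.4]
gripper_width: 0.051
grasp_force: 56.5
```

Buffer contact is at about 4.7 N. I'll back off slightly, lower the last millimetre and release.

Call:
drive_tool(
  plan=[
    {"dx":0.001,"dy":0,"dz":0.001,"wx":0,"wy":0,"wz":0,"grip":30},
    {"dx":0.001,"dy":0,"dz":0.002,"wx":0,"wy":0,"wz":0,"grip":30},
    {"dx":0.001,"dy":0,"dz":0.003,"wx":0,"wy":0,"wz":0,"grip":30},
    {"dx":0.001,"dy":0,"dz":0.003,"wx":0,"wy":0,"wz":0,"grip":30},
  ],
)

```text
t: 16.5
ee_pos: [0.4509, -0.3317, 0.175]
tcp_rot: [-2.178, -2.264, -0.001]
contact_force: [-0.3, 4.8, -1.8]
gripper_width: 0.0511
grasp_force: 56.9
```

Call:
drive_tool(
  plan=[
    {"dx":0,"dy":0,"dz":0,"wx":0,"wy":0,"wz":0,"grip":70},
    {"dx":0,"dy":0,"dz":0,"wx":0,"wy":0,"wz":0,"grip":85},
    {"dx":0,"dy":0,"dz":0,"wx":0,"wy":0,"wz":0,"grip":90},
    {"dx":0,"dy":0,"dz":0,"wx":0,"wy":0,"wz":0,"grip":90},
    {"dx":0,"dy":0,"dz":-0.05,"wx":0,"wy":0,"wz":0,"grip":90},
    {"dx":0,"dy":0,"dz":-0.13,"wx":0,"wy":0,"wz":0,"grip":90},
    {"dx":0,"dy":0,"dz":-0.22,"wx":0,"wy":0,"wz":0,"grip":90},
    {"dx":0,"dy":0,"dz":-0.3,"wx":0,"wy":0,"wz":0,"grip":90},
  ],
)

```text
t: 17.17
ee_pos: [0.4509, -0.3324, 0.2968]
tcp_rot: [2.178, 2.262, -0.001]
contact_force: [1.1, -1.2, 0.8]
gripper_width: 0.0769
grasp_force: 0.0
```

```bash
python3 -c "
from h import *
go(.30,-.10,.33,2.2)"
```

```text
(0.3, -0.1, 0.33, 2.2) d [ 0.5948 -0.3547 -0.0841] w [ 0.0002  0.0004 -0.0001]
```

Move aside to see the result.

Call:
drive_tool(
  plan=[
    {"dx":0.59,"dy":-0.35,"dz":-0.08,"wx":0,"wy":0,"wz":0,"grip":90},
    {"dx":0.59,"dy":-0.35,"dz":-0.08,"wx":0,"wy":0,"wz":0,"grip":90},
    {"dx":0.59,"dy":-0.35,"dz":-0.08,"wx":0,"wy":0,"wz":0,"grip":90},
    {"dx":0.59,"dy":-0.35,"dz":-0.08,"wx":0,"wy":0,"wz":0,"grip":90},
    {"dx":0.59,"dy":-0.35,"dz":-0.08,"wx":0,"wy":0,"wz":0,"grip":90},
    {"dx":0.59,"dy":-0.35,"dz":-0.08,"wx":0,"wy":0,"wz":0,"grip":90},
    {"dx":0.59,"dy":-0.35,"dz":-0.08,"wx":0,"wy":0,"wz":0,"grip":90},
    {"dx":0.59,"dy":-0.35,"dz":-0.08,"wx":0,"wy":0,"wz":0,"grip":90},
  ],
)

```text
t: 17.83
ee_pos: [0.299, -0.0987, 0.3281]
tcp_rot: [2.174, 2.266, 0.002]
contact_force: [-0.5, -0.6, -0.1]
gripper_width: 0.0768
grasp_force: 0.0
```

```bash
python3 -c "
from h import *
t=shot('top');s=shot('side');print(lid(t,'r',.21,(290,205,400,262)))
o=np.zeros((400,800,3),np.uint8)
o[:,:400]=cv2.resize(s['color'][110:260,290:440],(400,400),interpolation=2)
o[:,400:]=cv2.resize(t['color'][195:275,310:390],(400,400),interpolation=2)
cv2.imwrite('pics/z.png',o[:,:,::-1])"
```

```text
((0.4497, -0.3282), (49.8, 78.8), -89.4)
```

View pics/z.png

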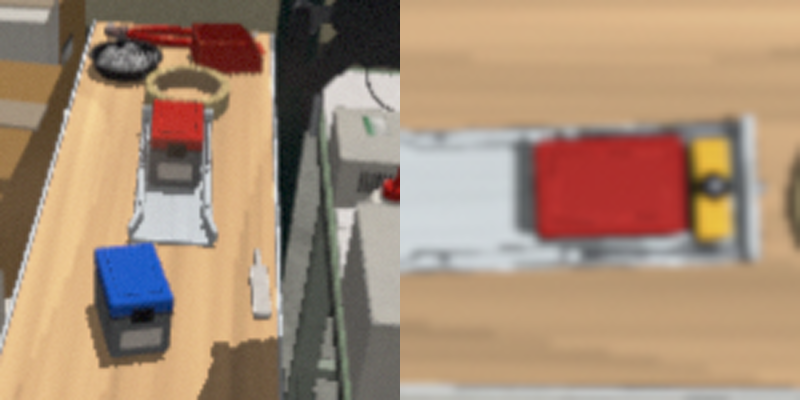

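Red is in the channel against the stop: its lid spans crop x 537–685 and the yellow block is at 693. Blue stands upright on the riser. To make sure the box did not spring back on release, I'll nudge its rear face gently with shut fingers.

```bash
python3 -c "
from h import *
go(.448,-.235,.30,2.2)"
```

```text
(0.448, -0.235, 0.3, 2.2) d [-0.3483  0.3507  0.0708] w [0.001  0.0006 0.0005]
```

Call:
drive_tool(
  plan=[
    {"dx":-0.348,"dy":0.351,"dz":0.07,"wx":0,"wy":0,"wz":0,"grip":0},
    {"dx":-0.348,"dy":0.351,"dz":0.07,"wx":0,"wy":0,"wz":0,"grip":0},
    {"dx":-0.348,"dy":0.351,"dz":0.07,"wx":0,"wy":0,"wz":0,"grip":0},
    {"dx":-0.348,"dy":0.351,"dz":0.07,"wx":0,"wy":0,"wz":0,"grip":0},
    {"dx":-0.348,"dy":0.351,"dz":0.07,"wx":0,"wy":0,"wz":0,"grip":0},
    {"dx":-0.348,"dy":0.351,"dz":0.15,"wx":0,"wy":0,"wz":0,"grip":0},
    {"dx":-0.348,"dy":0.351,"dz":0.25,"wx":0,"wy":0,"wz":0,"grip":0},
    {"dx":-0.348,"dy":0.351,"dz":0.31,"wx":0,"wy":0,"wz":0,"grip":0},
  ],
)

```text
t: 18.6
ee_pos: [0.4476, -0.2368, 0.1987]
tcp_rot: [-2.179, -2.26, 0.002]
contact_force: [-0.2, 0.1, 0.1]
gripper_width: -0.0002
grasp_force: 0.0
```

Call:
drive_tool(
  plan=[
    {"dx":0,"dy":0,"dz":0.05,"wx":0,"wy":0,"wz":0,"grip":0},
    {"dx":-0.02,"dy":0,"dz":0.05,"wx":0,"wy":0,"wz":0,"grip":0},
    {"dx":-0.04,"dy":0,"dz":0.05,"wx":0,"wy":0,"wz":0,"grip":0},
    {"dx":-0.06,"dy":0,"dz":0.05,"wx":0,"wy":0,"wz":0,"grip":0},
    {"dx":-0.07,"dy":0,"dz":0.05,"wx":0,"wy":0,"wz":0,"grip":0},
    {"dx":-0.07,"dy":0,"dz":0.05,"wx":0,"wy":0,"wz":0,"grip":0},
  ],
)

```text
t: 19.1
ee_pos: [0.4501, -0.2655, 0.1844]
tcp_rot: [2.178, 2.259, 0.001]
contact_force: [0.0, -0.5, -0.3]
gripper_width: -0.0001
grasp_force: 0.0
```

Call:
drive_tool(
  plan=[
    {"dx":-0.01,"dy":0,"dz":0.01,"wx":0,"wy":0,"wz":0,"grip":0},
    {"dx":-0.02,"dy":0,"dz":0.01,"wx":0,"wy":0,"wz":0,"grip":0},
    {"dx":-0.02,"dy":0,"dz":0.01,"wx":0,"wy":0,"wz":0,"grip":0},
  ],
)

```text
t: 19.35
ee_pos: [0.4491, -0.2718, 0.1789]
tcp_rot: [2.178, 2.263, -0.0]
contact_force: [-0.3, 0.4, -0.3]
gripper_width: -0.0
grasp_force: 0.0
```

Call:
drive_tool(
  plan=[
    {"dx":-0.003,"dy":0,"dz":0,"wx":0,"wy":0,"wz":0,"grip":0},
    {"dx":-0.006,"dy":0,"dz":0,"wx":0,"wy":0,"wz":0,"grip":0},
    {"dx":-0.006,"dy":0,"dz":0,"wx":0,"wy":0,"wz":0,"grip":0},
    {"dx":-0.006,"dy":0,"dz":0,"wx":0,"wy":0,"wz":0,"grip":0},
  ],
)

```text
t: 19.68
ee_pos: [0.4491, -0.2734, 0.1788]
tcp_rot: [-2.178, -2.264, -0.0]
contact_force: [-0.3, 0.4, 0.7]
gripper_width: 0.0
grasp_force: 0.0
```

Call:
drive_tool(
  plan=[
    {"dx":-0.002,"dy":0,"dz":0,"wx":0,"wy":0,"wz":0,"grip":0},
    {"dx":-0.004,"dy":0,"dz":0,"wx":0,"wy":0,"wz":0,"grip":0},
    {"dx":-0.004,"dy":0,"dz":0,"wx":0,"wy":0,"wz":0,"grip":0},
    {"dx":-0.004,"dy":0,"dz":0,"wx":0,"wy":0,"wz":0,"grip":0},
  ],
)

```text
t: 20.02
ee_pos: [0.4492, -0.2751, 0.1787]
tcp_rot: [2.178, 2.264, 0.0]
contact_force: [1.3, -0.0, 0.2]
gripper_width: 0.0001
grasp_force: 0.0
```

Call:
drive_tool(
  plan=[
    {"dx":-0.002,"dy":0,"dz":0,"wx":0,"wy":0,"wz":0,"grip":0},
    {"dx":-0.004,"dy":0,"dz":0,"wx":0,"wy":0,"wz":0,"grip":0},
    {"dx":-0.006,"dy":0,"dz":0,"wx":0,"wy":0,"wz":0,"grip":0},
    {"dx":-0.006,"dy":0,"dz":0,"wx":0,"wy":0,"wz":0,"grip":0},
  ],
)

```text
t: 20.35
ee_pos: [0.4493, -0.2777, 0.1787]
tcp_rot: [2.178, 2.264, -0.0]
contact_force: [-0.1, 0.8, -0.8]
gripper_width: -0.0002
grasp_force: 0.0
```

Call:
drive_tool(
  plan=[
    {"dx":-0.002,"dy":0,"dz":0,"wx":0,"wy":0,"wz":0,"grip":0},
    {"dx":-0.004,"dy":0,"dz":0,"wx":0,"wy":0,"wz":0,"grip":0},
    {"dx":-0.004,"dy":0,"dz":0,"wx":0,"wy":0,"wz":0,"grip":0},
    {"dx":-0.004,"dy":0,"dz":0,"wx":0,"wy":0,"wz":0,"grip":0},
  ],
)

```text
t: 20.68
ee_pos: [0.4492, -0.278, 0.1787]
tcp_rot: [-2.177, -2.263, -0.003]
contact_force: [0.2, 5.5, 2.1]
gripper_width: 0.0001
grasp_force: 2.6
```

Call:
drive_tool(
  plan=[
    {"dx":-0.001,"dy":0,"dz":0,"wx":0,"wy":0,"wz":0,"grip":0},
    {"dx":-0.002,"dy":0,"dz":0,"wx":0,"wy":0,"wz":0,"grip":0},
    {"dx":-0.002,"dy":0,"dz":0,"wx":0,"wy":0,"wz":0,"grip":0},
  ],
)

```text
t: 20.93
ee_pos: [0.4492, -0.2782, 0.1787]
tcp_rot: [-2.176, -2.263, -0.004]
contact_force: [-0.4, 6.7, 2.7]
gripper_width: 0.0002
grasp_force: 3.4
```

The box is firmly home: 6.7 N, and barely moving. I'll withdraw and hand in.

Call:
drive_tool(
  plan=[
    {"dx":0.01,"dy":0,"dz":0,"wx":0,"wy":0,"wz":0,"grip":0},
    {"dx":0.05,"dy":0,"dz":0,"wx":0,"wy":0,"wz":0,"grip":0},
    {"dx":0.07,"dy":0,"dz":-0.08,"wx":0,"wy":0,"wz":0,"grip":0},
    {"dx":0.07,"dy":0,"dz":-0.17,"wx":0,"wy":0,"wz":0,"grip":0},
    {"dx":0.07,"dy":0,"dz":-0.27,"wx":0,"wy":0,"wz":0,"grip":0},
    {"dx":0.07,"dy":0,"dz":-0.3,"wx":0,"wy":0,"wz":0,"grip":0},
    {"dx":0.07,"dy":0,"dz":-0.3,"wx":0,"wy":0,"wz":0,"grip":0},
  ],
)

```text
t: 21.52
ee_pos: [0.4505, -0.2537, 0.3032]
tcp_rot: [2.172, 2.257, 0.001]
contact_force: [1.0, -0.1, 0.3]
gripper_width: -0.0
grasp_force: 0.0
```

```bash
python3 -c "
from h import *
print(env.close_job())"
```

```text
the job is handed in; nothing more can be done
None
```

The job is handed in with no verdict returned: the heavier red box (about 6 N, against about 2 N for blue) is in the feeder, pressed up to the buffer at under 7 N with the tongue hidden from view, and the blue box stands upright on the riser.

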